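Draw the slate out from under the riser and stand the tin on it

TASK

A thin slate lies half under the low wooden riser and is too wide and flat to pick up: press down on the part that sticks out and slide it out, flat on the worktop, until all of it is at least 3 cm clear of the riser's open front. Then stand the small tin upright on the middle of the slate so that it leaves no ring on the worktop, and leave the two jars on the riser undisturbed.

Things in the scene. Friction and masses are not known exactly. Their poses are not given: they have to be found in the camera images.
- riser: Low pale wooden riser, fixed on the worktop: 150 mm deep (its x), 170 wide (its y), 42 high. 10 mm top board on two 12 mm side panels; the tunnel between them is 146 mm wide, 32 high, open at front and back. Origin: centre of its underside, z up; its own -x axis points out of the open front, which is at its x = -75 mm.
- slate: Thin dark flat slate, 180 mm long (its x), 120 wide (its y), top 7 mm above the worktop, 0.3 kg. Origin: centre of its underside, z up. At the start it lies lengthways in the tunnel, x axes nearly parallel, its -x end 60 to 80 mm out of the front. Its felt feet (14 mm in from the edges) slide easily (friction 0.25); a fingertip pressing the top with 5 to 20 N grips it (friction over 0.5).
- slate_rear_left (a point): The corner of the slate's top face at its x = +90, y = +60 mm (hidden under the riser at the start).
- slate_rear_right (a point): The corner of the slate's top face at its x = +90, y = -60 mm (hidden under the riser at the start).
- tin_center (a point): Centre of the small closed food tin, an upright cylinder 57 mm in diameter and 72 mm high, about 0.18 kg, standing loose on the open worktop to the robot's right of the riser; this point is on its axis half-way up, z along the axis. Keep the arm low and near: wall cabinets with door knobs hang over x > 0.54 m from 0.49 m above the worktop.
- tin: The same tin; origin at the centre of its underside, z up.
- jar_a: Small spice jar, 41 mm in diameter and 92 mm high, standing loose on the rear half of the riser's top board (a bystander). Origin at the centre of its underside, z up.
- jar_b: A second such spice jar, 41 mm in diameter and 92 mm high, beside the first on the riser's rear half (a bystander). Origin at the centre of its underside, z up.
Things that resemble listed ones, but are neither listed nor needed, are in the scene too. What is shaped like the tin but blue or purple is not meant.

How it is judged:
By the outcome, as a careful person would: the job done as asked, in the order asked, and still so for the second after the job is handed in, with the robot touching nothing.
It also fails if it takes over 53 s, if anything falls off the work surface, if the arm or the gripper's body presses on something with over 40 N, if the wrist force passes 120 N, or if a joint passes its speed limit or range.

ROBOT

A 7-joint arm with a two-finger parallel gripper is mounted at the origin on a cart in front of the work surface, level with it; the furniture and walls round the work are solid. World frame = base frame: x ahead of the robot, y to its left, z up, the work surface at z = 0. Lengths are in m, angles in rad, forces in N, time in s.
With the tool pointing down it reaches from about 0.4 to 0.85 m from the base axis. Payload 4.5 kg.
Tool frame: the origin (TCP) lies on the mounting face of the last link; the fingertips stand ahead of it and the grasp point (between the pads) lies 147 mm ahead of it (tip_extent is the z of the fingertips in the tool frame, in m); z points along the fingers, y is the line along which they close (so a half turn about z gives the same grasp; the last joint's range is limited). The gripper opens to 88 mm and grips with 3 to 60 N. Pads are 18 mm wide; open, the fingers measure 123 mm over their backs; the gripper's body (75 mm by 187 mm) begins 45 mm behind the grasp point.
Start: joints at [1.325, 0.689, -0.195, 1.565, 0.157, 0.902, -0.215], TCP at [0.173, -0.601, 0.405] pointing down, gripper open.
Joint ranges: [-3.01, 3.01], [-0.46, 2.08], [-1.47, 1.51], [0.13, 2.56], [-1, 4.14], [0.04, 2.09], [-2.66, 2.66]. Speed limits (rad/s): [2.57, 2.57, 3.14, 3.14, 3.14, 3.14, 3.14].

INTERFACE

Orientations are given as a rotation vector (axis times angle).
In Python, from cell import * gives the robot as it stands. Calls block until the motion is done:
- reach(position, orientation): joint-space move of the TCP to a pose.
- line_to(position, attitude=None, feed=0.15, f_stop=None): straight line of the TCP; attitude=None keeps the orientation; feed is the mean speed in m/s. With f_stop (N) it stops when the force on the tool has changed by that much, and returns True; else False.
- move_joints(angles): joint-space move.
- command_gripper(opening, newtons=None): finger opening in m; newtons is the grip in N (None keeps the last); returns when the fingers have stopped.
- sleep(seconds).
- solve_ik(position, orientation): joint angles nearest the present ones, or None.
- read_state(): the state.
- grab_frame(name): name is "side" or "top"; returns a dict with "image" (480x640x3 uint8, red, green, blue), "vfov" (degrees; the focal length in pixels is half the picture's height over the tangent of half this angle, whatever the lens; pixels are square), "cx", "cy" (the principal point, pixels), "R" (3x3) and "t" (3): a world point X has camera coordinates R X + t. Camera axes: x right, y down, z forward; pixel columns grow to the right and rows downward; lengths in m; the calibration is good to about 2 mm. A picture is of the moment at which its call begins. There is no depth.
A pose or a line that the arm cannot do raises Unreachable and nothing moves.
- hand_in(): hands the job in; it is judged then, once.
The state is a dict: "time_s": time; "joint_positions": joint angles; "qd": joint speeds; "joint_efforts": joint torques, N m; "eef_pos": TCP position; "eef_rot": TCP orientation; "wrist_force": force on the tool from outside, world axes, zero at the start; "wrist_torque": the same for the moment, N m; "grip_width": finger opening in m; "gripper_force": force on a finger pad.
Only numpy, scipy, OpenCV 4.12 (cv2) and the standard library are available. Lean on these libraries where they do the work, as an engineer would, in place of code of your own. Each camera call takes 0.05 s, during which the arm holds its last target. There are 200 camera calls.

## Working session

There is one attempt and no reset: what is moved stays moved. The work goes in short steps, each a Python script; the robot and the scene stay as the last script left them, time stands still between calls to the robot, and variables do not carry over. Pictures are saved under pics/ and viewed, at most 10 in all, crops included, and the job is handed in when it is done.

```bash
mkdir -p pics
python3 - <<'E'
from cell import *
import cv2,pickle
d={}
for n in("side","top"):
    f=grab_frame(n);d[n]=f
    cv2.imwrite(f"pics/{n}0.png",f["image"][:,:,::-1]);print(n,f["vfov"],f["cx"],f["cy"],f["R"],f["t"],{k:v for k,v in f.items() if k not in("image","R","t")})
pickle.dump(d,open("f0.pkl","wb"))
print(read_state())
try: print(tip_extent)
except Exception as e: print(e)
E
```

```text
side 45.011015117011745 336.5764683763565 242.51355263082996 [[-0.83467731 -0.55020322 -0.02429413]
 [-0.29891053  0.4896247  -0.81909715]
 [ 0.46256489 -0.67642004 -0.57314017]] [0.35676959 0.17723911 1.4086706 ] {'vfov': 45.011015117011745, 'cx': 336.5764683763565, 'cy': 242.51355263082996}
top 57.03313029612604 319.50034931904554 242.8846863213914 [[ 0.02447718 -0.99968829 -0.00491865]
 [-0.99596378 -0.0239604  -0.0864988 ]
 [ 0.08635399  0.00701604 -0.99623981]] [-0.00539628  0.42601489  1.10837304] {'vfov': 57.03313029612604, 'cx': 319.50034931904554, 'cy': 242.8846863213914}
{'time_s': 0.1, 'joint_positions': array([ 1.3247852 ,  0.68988977, -0.1945153 ,  1.5662067 ,  0.15730381,
        0.90253968, -0.21512621]), 'qd': array([ 0.001199  , -0.00205545, -0.0002555 , -0.00336795,  0.00048903,
       -0.0007241 , -0.00120758]), 'joint_efforts': array([-4.28995496e-03, -5.28508008e+01, -1.27132505e+00, -1.53839332e+01,
       -5.23939147e-02,  1.98928101e-03,  6.32330421e-05]), 'eef_pos': array([ 0.17250251, -0.60042136,  0.40400524]), 'eef_rot': array([-3.10928984e+00, -4.37938400e-01,  5.65964355e-04]), 'wrist_force': array([-0.25002585,  0.70204675, -0.27115168]), 'wrist_torque': array([ 0.02192512,  0.00262493, -0.0042789 ]), 'gripper_force': 0.0, 'grip_width': 0.08839062498639293}
0.166
```

View pics/top0.png

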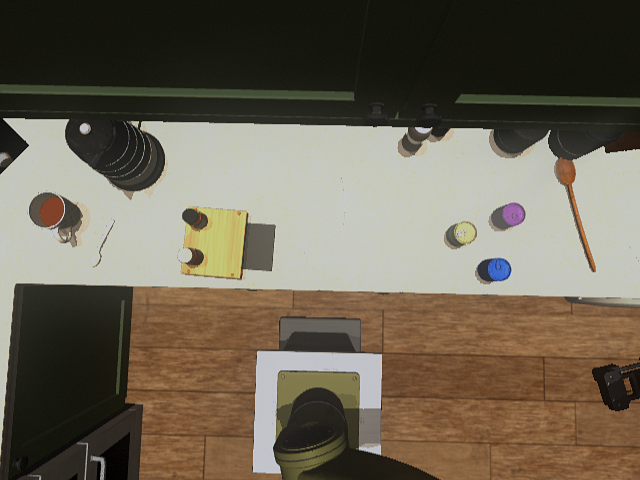

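View pics/side0.png

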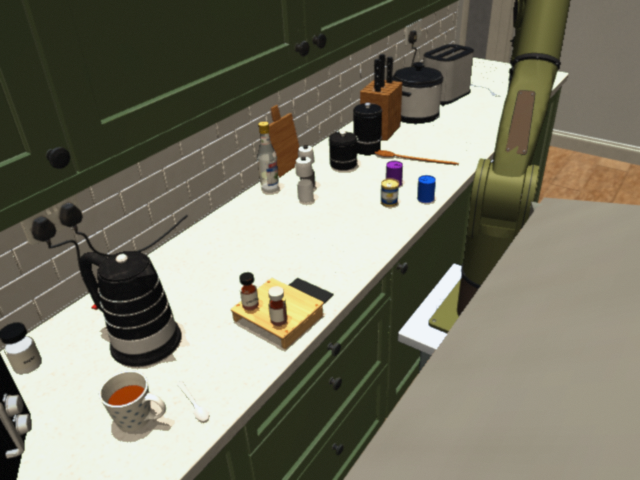

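The top view shows the riser at about (181-247, 207-278) with its open front facing right (-y). The slate sticks out at (245-275, 224-271), and the jars are at (192,217) and (190,257). There are three tin-shaped things: yellow/cream at (463,234), purple at (512,214) and blue at (497,269). Only the yellow one fits, because blue and purple are excluded. Next I'll measure and check with a crop.

```bash
cat > h.py <<'E'
import numpy as np,cv2
from scipy.spatial.transform import Rotation as Ro
def foc(f): return 240/np.tan(np.radians(f["vfov"])/2)
def cast(f,uv,z):
    uv=np.atleast_2d(uv).astype(float);k=foc(f)
    d=np.c_[(uv[:,0]-f["cx"])/k,(uv[:,1]-f["cy"])/k,np.ones(len(uv))]@f["R"]
    c=-f["R"].T@f["t"];return c+d*((z-c[2])/d[:,2])[:,None]
def proj(f,X):
    p=np.atleast_2d(X)@f["R"].T+f["t"];return p[:,:2]/p[:,2:]*foc(f)+[f["cx"],f["cy"]]
def hsv(f): return cv2.cvtColor(f["image"],cv2.COLOR_RGB2HSV)
def blob(m,near):
    cs,_=cv2.findContours(m.astype(np.uint8),cv2.RETR_EXTERNAL,cv2.CHAIN_APPROX_NONE)
    cs=[c for c in cs if cv2.contourArea(c)>30]
    return min(cs,key=lambda c:abs(cv2.pointPolygonTest(c,near,True)) if cv2.pointPolygonTest(c,near,True)<0 else -1)
def down(yaw): # tool y axis (closing line) at yaw from world y
    return (Ro.from_euler('z',yaw)*Ro.from_rotvec([np.pi,0,0])).as_rotvec()
E
python3 - <<'E'
import pickle;from h import *
d=pickle.load(open("f0.pkl","rb"));t=d["top"];H=hsv(t)
for p in [(215,240),(260,245),(255,260),(270,232),(300,245),(463,234),(455,246)]: print(p,H[p[1],p[0]])
r=blob((H[...,1]>80)&(H[...,2]>120)&(H[...,0]<35),(220,240))
print("riser rect px",cv2.minAreaRect(r))
R=cv2.minAreaRect(cast(t,r[:,0],.042)[:,:2].astype(np.float32)*1000);print("riser mm",R,cv2.boxPoints(R))
g=cv2.bitwise_and((H[...,2]<140).astype(np.uint8),(H[...,1]<80).astype(np.uint8));g[:,:247]=0
s=blob(g,(260,247));R=cv2.minAreaRect(cast(t,s[:,0],.007)[:,:2].astype(np.float32)*1000);print("slate mm",R,cv2.boxPoints(R))
for p in[(463,234),(512,214),(497,269)]: print(p,cast(t,p,.072))
print("edge",cast(t,[(260,287),(330,290),(460,292)],0))
a=t["image"][190:290,170:290,::-1];b=t["image"][190:290,430:550,::-1];q=proj(d["side"],cast(t,(463,234),.036))[0].astype(int);print(q)
c=d["side"]["image"][q[1]-50:q[1]+50,q[0]-60:q[0]+60,::-1];e=d["side"]["image"][255:355,230:350,::-1]
cv2.imwrite("pics/crop0.png",cv2.resize(np.vstack([np.hstack([a,b]),np.hstack([e,c])]),(720,600),interpolation=cv2.INTER_CUBIC))
E
```

```text
(215, 240) [ 30 108 198]
(260, 245) [22 39 98]
(255, 260) [20 40 95]
(270, 232) [23 31 99]
(300, 245) [ 48   6 201]
(463, 234) [ 30  77 199]
(455, 246) [ 17  46 106]
riser rect px ((213.3663330078125, 242.33663940429688), (59.702232360839844, 68.6575698852539), 5.710593223571777)
riser mm ((419.4901123046875, 269.7928466796875), (148.9995880126953, 170.1450958251953), 86.55623626708984) [[330.09607 200.53778]
 [499.9339  190.31738]
 [508.88416 339.0479 ]
 [339.04633 349.2683 ]]
slate mm ((427.47314453125, 155.878173828125), (148.5442657470703, 72.48406219482422), 2.216529607772827) [[351.8549  189.22052]
 [354.6583  116.7907 ]
 [503.0914  122.53583]
 [500.288   194.96564]]
(463, 234) [[ 0.45142492 -0.34345867  0.072     ]]
(512, 214) [[ 0.50332629 -0.46286537  0.072     ]]
(497, 269) [[ 0.36846454 -0.42501342  0.072     ]]
edge [[ 0.31006757  0.15529456  0.        ]
 [ 0.30681901 -0.02486552  0.        ]
 [ 0.30991055 -0.35817948  0.        ]]
[390 191]
```

View pics/crop0.png

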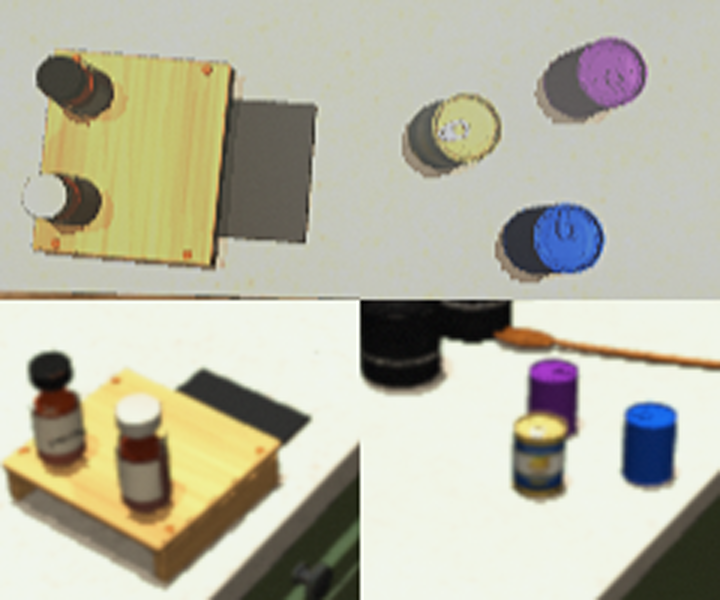

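The crop confirms it: the yellow-lidded labelled can at top (463,234) / side (390,191) is the tin, and the purple and blue ones are decoys. Next I'll measure the slate's front end more tightly and plan the pull.

Run:
```python
import pickle;from h import *;from cell import *
d=pickle.load(open("f0.pkl","rb"));t=d["top"];H=hsv(t)
g=((H[...,2]<145)&(H[...,1]<90)).astype(np.uint8);g[:,:252]=0
s=blob(g,(262,247));P=cast(t,s[:,0]+0.0,.007)[:,:2]
R=cv2.minAreaRect(P.astype(np.float32)*1000);print("slate mm",R,cv2.boxPoints(R))
m=((H[...,1]>45)&(H[...,2]>110)&(H[...,0]<40)).astype(np.uint8)
c=blob(m,(463,234));print("tin top",cv2.minEnclosingCircle(c),cv2.contourArea(c)); (u,v),_=cv2.minEnclosingCircle(c);print(cast(t,(u,v),.072))
# jars on riser: side view base not needed
for y in(np.pi/2,-np.pi/2):
  for p in([.425,.153,.25],[.425,.0,.175],[.451,-.343,.25]): print(y,p,solve_ik(p,down(y)))
```

```text
slate mm ((413.15435791015625, 149.6750946044922), (118.87364196777344, 59.64030075073242), 1.3659818172454834) [[353.02356  178.06989 ]
 [354.4453   118.446526]
 [473.28516  121.280304]
 [471.8634   180.90366 ]]
tin top ((465.0660400390625, 232.42453002929688), 11.941608428955078) 398.0
[[ 0.45539645 -0.34848414  0.072     ]]
1.5707963267948966 [0.425, 0.153, 0.25] [-0.4947043   0.77698695  0.07646936  2.20783275 -0.3281027   0.16699214
 -0.11627414]
1.5707963267948966 [0.425, 0.0, 0.175] [ 0.56023704  1.30075955 -1.25781154  2.26220565  1.55302844  1.16070689
 -1.65541205]
1.5707963267948966 [0.451, -0.343, 0.25] [ 0.75048512  0.85299876 -0.31159847  1.85706274  0.49430383  0.50839013
  0.10173195]
-1.5707963267948966 [0.425, 0.153, 0.25] [-0.61579097  0.80065609  0.27814506  2.21377043 -0.94191542  0.24619799
 -2.63385073]
-1.5707963267948966 [0.425, 0.0, 0.175] [ 0.26263643  1.00435612 -0.613154    2.27678201  1.65169264  0.50884314
  1.37982682]
-1.5707963267948966 [0.451, -0.343, 0.25] [ 0.40704425  0.86574501  0.28193275  1.87564436 -0.48854592  0.46838028
 -2.10613613]
```

Run:
```python
import pickle;from h import *
d=pickle.load(open("f0.pkl","rb"));t=d["top"];H=hsv(t)
g=((H[...,2]<145)&(H[...,1]<90)).astype(np.uint8);g[:,:252]=0
s=blob(g,(262,247))[:,0]
def fl(p,z):
    v=cv2.fitLine(cast(t,p,z)[:,:2].astype(np.float32)*1000,cv2.DIST_HUBER,0,.01,.01).ravel();return v,np.degrees(np.arctan2(v[1],v[0]))
for n,k in(("front",(s[:,0]>268)&(s[:,1]>229)&(s[:,1]<267)),("far",(s[:,1]<230)&(s[:,0]>254)&(s[:,0]<271)),("near",(s[:,1]>265)&(s[:,0]>254)&(s[:,0]<268))): print(n,fl(s[k],.007))
r=blob((H[...,1]>80)&(H[...,2]>120)&(H[...,0]<35),(220,240))[:,0]
for n,k in(("rfront",(r[:,0]>235)&(r[:,1]>215)&(r[:,1]<272)),("rnear",(r[:,1]>270)&(r[:,0]>190)&(r[:,0]<235))): print(n,fl(r[k],.042))
```

```text
front (array([ 9.9910921e-01, -4.2199481e-02,  4.1167813e+02,  1.2494206e+02],
      dtype=float32), np.float32(-2.4185703))
far (array([6.1055172e-02, 9.9813437e-01, 4.7168063e+02, 1.5575880e+02],
      dtype=float32), np.float32(86.49961))
near (array([8.3944559e-02, 9.9647045e-01, 3.5491727e+02, 1.5234651e+02],
      dtype=float32), np.float32(85.18466))
rfront (array([ 9.9818152e-01, -6.0280249e-02,  4.1743906e+02,  1.9656148e+02],
      dtype=float32), np.float32(-3.4558985))
rnear (array([5.5580646e-02, 9.9845421e-01, 3.3563919e+02, 2.6755835e+02],
      dtype=float32), np.float32(86.81382))
```

Run:
```python
from h import *;from cell import *
q=down(np.pi/2-.06)
command_gripper(.03)
reach([.414,.160,.26],q);s=read_state();print(s["time_s"],s["eef_pos"],s["joint_positions"])
line_to([.414,.160,.195],feed=.15)
print(line_to([.414,.160,.160],feed=.03,f_stop=9))
s=read_state();print(s["time_s"],s["eef_pos"],s["wrist_force"],s["grip_width"])
try:
    z=s["eef_pos"][2]
    line_to([.4135,.152,z],feed=.05);s=read_state();print(s["time_s"],s["eef_pos"],s["wrist_force"])
except Exception as e: print(repr(e))
f=grab_frame("top");cv2.imwrite("pics/p1.png",f["image"][150:350,150:450,::-1])
```

```text
3.9083 [0.41446738 0.15937963 0.26007972] [-0.52574274  0.75286907  0.08849253  2.22607676 -0.35271536  0.17462635
 -0.17496688]Traceback (most recent call last):
  File "<stdin>", line 5, in <module>
cell.Unreachable: the arm cannot follow that straight line within its joint ranges
```

Run:
```python
from h import *;from cell import *
np.set_printoptions(precision=2,suppress=True)
for x in (.414,.44,):
 for y in(np.radians([90,60,30,0,-30,-60,-90])):
  for p in([x,.16,.195],[x,.16,.172],[x,.01,.172]):
   print(x,round(np.degrees(y)),p[1:],solve_ik(p,down(y)))
```

```text
0.414 90 [0.16, 0.195] [-0.35  0.89 -0.19  2.24  1.43  0.15 -1.9 ]
0.414 90 [0.16, 0.172] [ 0.19  1.31 -1.26  2.21  1.54  1.17 -1.96]
0.414 90 [0.01, 0.172] [ 0.53  1.31 -1.26  2.29  1.57  1.17 -1.72]
0.414 60 [0.16, 0.195] [-0.35  0.89 -0.19  2.24  1.43  0.15 -2.43]
0.414 60 [0.16, 0.172] [ 0.19  1.31 -1.26  2.21  1.54  1.17 -2.49]
0.414 60 [0.01, 0.172] [ 0.53  1.31 -1.26  2.29  1.57  1.17 -2.24]
0.414 30 [0.16, 0.195] None
0.414 30 [0.16, 0.172] [-0.45  0.94 -0.04  2.24  2.54  0.05  2.22]
0.414 30 [0.01, 0.172] [-0.15  0.95  0.02  2.33  3.26  0.14  1.85]
0.414 0 [0.16, 0.195] None
0.414 0 [0.16, 0.172] [-0.35  0.95 -0.2   2.23  1.75  0.16  2.49]
0.414 0 [0.01, 0.172] [-0.01  0.95 -0.2   2.32  2.22  0.2   2.36]
0.414 -30 [0.16, 0.195] [ 0.19  1.25 -1.26  2.21  1.48  1.13  2.25]
0.414 -30 [0.16, 0.172] [-0.35  0.95 -0.2   2.23  1.75  0.16  1.97]
0.414 -30 [0.01, 0.172] [ 0.11  0.97 -0.4   2.31  1.87  0.34  2.18]
0.414 -60 [0.16, 0.195] [ 0.19  1.25 -1.26  2.21  1.48  1.13  1.72]
0.414 -60 [0.16, 0.172] [ 0.19  1.31 -1.26  2.21  1.54  1.17  1.7 ]
0.414 -60 [0.01, 0.172] [ 0.35  1.08 
[... 887 characters left out ...]
-1.84]
0.44 0 [0.16, 0.172] None
0.44 0 [0.01, 0.172] [-0.14  0.95  0.02  2.25  3.43  0.06  1.16]
0.44 -30 [0.16, 0.195] [-0.46  0.9   0.02  2.17 -0.18  0.08 -2.36]
0.44 -30 [0.16, 0.172] [ 0.14  1.19 -1.05  2.14  1.49  0.94  2.32]
0.44 -30 [0.01, 0.172] [-0.01  0.95 -0.2   2.25  1.82  0.16  2.24]
0.44 -60 [0.16, 0.195] [ 0.21  1.26 -1.26  2.14  1.45  1.14  1.82]
0.44 -60 [0.16, 0.172] [ 0.14  1.19 -1.05  2.14  1.49  0.94  1.8 ]
0.44 -60 [0.01, 0.172] [ 0.12  0.97 -0.4   2.24  1.64  0.33  1.9 ]
0.44 -90 [0.16, 0.195] [-0.19  0.92 -0.41  2.16  1.26  0.34  1.44]
0.44 -90 [0.16, 0.172] [-0.33  0.95 -0.19  2.16  1.32  0.16  1.38]
0.44 -90 [0.01, 0.172] [ 0.54  1.31 -1.26  2.22  1.54  1.17  1.51]
```

Run:
```python
from h import *;from cell import *
np.set_printoptions(precision=3,suppress=True)
move_joints([-.19,.75,-.45,2.16,1.3,.38,-1.75])
s=read_state();print(s["time_s"],s["eef_pos"],Ro.from_rotvec(s["eef_rot"]).as_matrix()[:,1:])
q=down(np.pi/2-.06)
for p in([.414,.16,.23],[.414,.16,.172],[.41,.08,.172],[.41,.005,.172],[.41,.005,.23],[.45,-.34,.2]): print(p,solve_ik(p,q))
```

```text
5.375 [0.456 0.169 0.277] [[ 0.984  0.176]
 [-0.001  0.023]
 [ 0.176 -0.984]]
[0.414, 0.16, 0.23] [-0.188  0.844 -0.464  2.221  1.215  0.365 -1.761]
[0.414, 0.16, 0.172] [-0.253  0.96  -0.356  2.23   1.628  0.29  -2.154]
[0.41, 0.08, 0.172] [-0.063  0.968 -0.391  2.305  1.847  0.332 -2.214]
[0.41, 0.005, 0.172] [ 0.109  0.968 -0.381  2.328  1.924  0.333 -2.117]
[0.41, 0.005, 0.23] [ 0.072  0.819 -0.319  2.324  1.466  0.232 -1.672]
[0.45, -0.34, 0.2] [ 1.026  1.067 -0.837  1.86   1.145  0.796 -0.521]
```

Now the posture is well-behaved along the whole pull.

Run:
```python
from h import *;from cell import *
np.set_printoptions(precision=3,suppress=True)
q=down(np.pi/2-.06)
reach([.414,.160,.215],q);print(read_state()["time_s"])
line_to([.414,.160,.182],feed=.1)
print(line_to([.414,.160,.160],feed=.025,f_stop=9))
s=read_state();print(s["time_s"],s["eef_pos"],s["wrist_force"],s["grip_width"])
z=s["eef_pos"][2]
line_to([.4135,.150,z],feed=.05);s=read_state();print(s["time_s"],s["eef_pos"],s["wrist_force"])
f=grab_frame("top");cv2.imwrite("pics/p1.png",cv2.resize(f["image"][170:320,150:350,::-1],(600,450)))
```

```text
5.8417
True
6.825 [0.414 0.16  0.173] [ 0.02  -0.633  8.72 ] 0.02959130074759214
7.175 [0.413 0.149 0.173] [-0.196 -1.066  6.232]
```

View pics/p1.png

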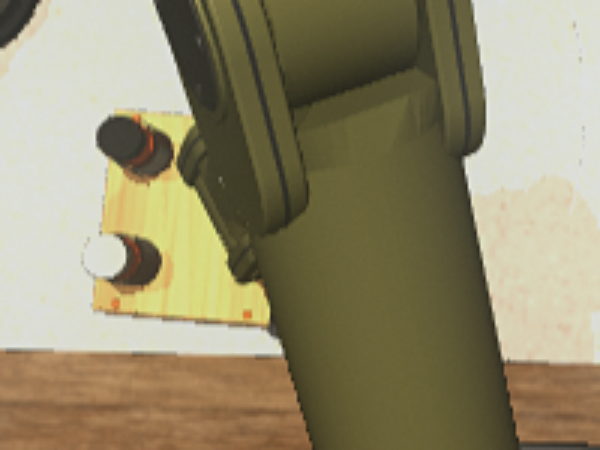

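The arm hides the slate here. The jars at (120,140) and (115,260) in the crop are undisturbed. The press is a bit light at 6 N, so I'll push harder and pull in stages.

Run:
```python
from h import *;from cell import *
np.set_printoptions(precision=3,suppress=True)
x0,y0=.413,.149; z=read_state()["eef_pos"][2]-.001
line_to([x0,y0,z],feed=.02);s=read_state();print(s["eef_pos"],s["wrist_force"])
for i in range(8):
    w=read_state()["wrist_force"][2]
    z+=(w-12)*.00015
    y=y0-.018*(i+1); line_to([x0-.0006*18/10*i*.5,y,z],feed=.08)
    s=read_state();print(round(s["time_s"],2),s["eef_pos"],s["wrist_force"])
```

```text
[0.413 0.149 0.173] [-0.133 -1.805 15.574]
7.85 [0.413 0.131 0.173] [ 0.255 -0.443 11.095]
8.22 [0.412 0.113 0.173] [-0.767 -0.311 11.537]
8.6 [0.412 0.095 0.173] [ 0.684  0.747 13.355]
8.97 [0.411 0.077 0.173] [ 0.166 -0.182  9.999]
9.35 [0.411 0.06  0.173] [-1.392  1.554 13.733]
9.72 [0.41  0.041 0.173] [-0.817 -0.588 11.039]
10.1 [0.41  0.023 0.173] [-0.171  1.134 12.744]
10.47 [0.409 0.005 0.173] [-0.724 -0.091 10.821]
```

Good contact throughout. I'll lift, move aside over the tin, and look.

Run:
```python
from h import *;from cell import *;import pickle
np.set_printoptions(precision=3,suppress=True)
line_to([.409,.005,.23],feed=.15)
command_gripper(.088)
reach([.456,-.348,.27],down(np.pi/2))
s=read_state();print(s["time_s"],s["eef_pos"],s["joint_positions"])
t=grab_frame("top");f=grab_frame("side");pickle.dump((t,f),open("f1.pkl","wb"))
cv2.imwrite("pics/p2.png",np.vstack([t["image"][170:300,150:550,::-1],f["image"][150:350,200:600,::-1]]))
```

```text
13.4833 [ 0.456 -0.347  0.27 ] [ 1.038  0.954 -0.859  1.814  0.958  0.855 -0.302]
```

View pics/p2.png

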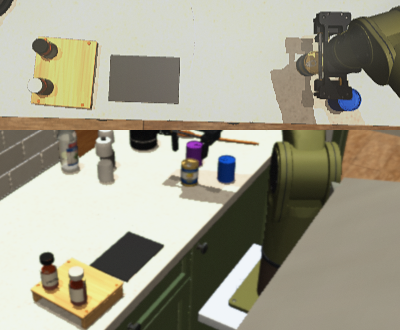

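The slate is fully out, at crop (108-180, 55-104), which is full-image about (258-330, 225-274). The jars are still standing. Now I'll measure its pose and clearance, and check the tin using both views.

Run:
```python
from h import *;import pickle
np.set_printoptions(precision=4,suppress=True)
t,f=pickle.load(open("f1.pkl","rb"));H=hsv(t)
g=((H[...,2]<145)&(H[...,1]<90)).astype(np.uint8);g[:,:252]=0
s=blob(g,(290,250));R=cv2.minAreaRect(cast(t,s[:,0],.007)[:,:2].astype(np.float32)*1000);B=cv2.boxPoints(R);print("slate",R);print(B)
o=np.array([-.0594,-.998]);print("clear mm",(B-[417.4,196.56])@o)
d=pickle.load(open("f0.pkl","rb"))
for n,nr in(("top",(463,234)),("side",(389,183))):
    F=d[n];h=hsv(F)
    m=((h[...,1]>(45 if n=="top" else 60))&(h[...,2]>110)&(h[...,0]<40)).astype(np.uint8)
    c=blob(m,nr);e=cv2.fitEllipse(c);print(n,e,cv2.contourArea(c),cast(F,e[0],.072))
```

```text
slate ((409.83984375, 70.67003631591797), (180.2025604248047, 119.15181732177734), 89.23208618164062)
[[349.0617 -18.6247]
 [468.2029 -20.2216]
 [470.618  159.9648]
 [351.4768 161.5617]]
clear mm [218.8136 213.3303  33.3609  38.8442]
top ((465.16046142578125, 232.2934112548828), (22.466129302978516, 22.712772369384766), 151.1514892578125) 398.0 [[ 0.4557 -0.3487  0.072 ]]
side ((389.6565246582031, 182.80555725097656), (9.377767562866211, 17.63648223876953), 91.46598052978516) 126.5 [[ 0.4543 -0.3455  0.072 ]]
```

The clearance is only about 33 mm minus pixel error, which is too thin. I'll nudge the slate another 14 mm before touching the tin.

Run:
```python
from h import *;from cell import *;import pickle
np.set_printoptions(precision=3,suppress=True)
q=down(np.pi/2-.06)
command_gripper(.03)
reach([.41,.05,.22],q)
line_to([.41,.05,.183],feed=.12)
print(line_to([.41,.05,.160],feed=.025,f_stop=9))
z=read_state()["eef_pos"][2]-.001
line_to([.41,.05,z],feed=.02);print(read_state()["wrist_force"])
line_to([.41,.036,z],feed=.05);print(read_state()["wrist_force"])
line_to([.41,.036,.22],feed=.15)
command_gripper(.088)
reach([.455,-.347,.26],down(np.pi/2))
t=grab_frame("top");s=read_state();print(s["time_s"],s["eef_pos"]);pickle.dump(t,open("f2.pkl","wb"))
H=hsv(t)
g=((H[...,2]<145)&(H[...,1]<90)).astype(np.uint8);g[:,:252]=0
s=blob(g,(295,250));R=cv2.minAreaRect(cast(t,s[:,0],.007)[:,:2].astype(np.float32)*1000);B=cv2.boxPoints(R);print("slate",R)
print("clear mm",(B-[417.4,196.56])@[-.0594,-.998])
```

```text
True
[-0.717 -0.385 17.329]
[ 0.566  2.613 13.231]
20.6917 [ 0.456 -0.346  0.26 ]
slate ((409.8822937011719, 59.293766021728516), (180.1891326904297, 119.1705093383789), 89.44532012939453)
clear mm [230.364 224.437  44.513  50.44 ]
```

Run:
```python
from h import *;from cell import *
np.set_printoptions(precision=4,suppress=True)
q=down(np.pi/2)
print("bump",line_to([.455,-.347,.192],feed=.12,f_stop=8))
command_gripper(.04,15);s=read_state();print(s["time_s"],s["eef_pos"],s["grip_width"],s["gripper_force"])
z0=s["eef_pos"][2]
line_to([.455,-.347,.26],feed=.15);s=read_state();print("load",s["wrist_force"],s["grip_width"])
if s["grip_width"]>.05:
    reach([.41,.059,.26],q)
    line_to([.41,.059,z0+.013],feed=.1)
    print("touch",line_to([.41,.059,z0-.002],feed=.02,f_stop=3))
    s=read_state();print(s["time_s"],s["eef_pos"]-[0,0,z0],s["wrist_force"],s["grip_width"])
    f=grab_frame("side");cv2.imwrite("pics/p3.png",cv2.resize(f["image"][150:330,220:460,::-1],(800,600)))
```

```text
bump False
21.975 [ 0.4553 -0.3471  0.1924] 0.056747937099398175 15.000163342338055
load [ 0.2959  1.0079 -3.7304] 0.05727025511518468
touch True
25.8167 [0.4101 0.059  0.0066] [0.3842 0.2778 1.5156] 0.057056929998299435
```

View pics/p3.png

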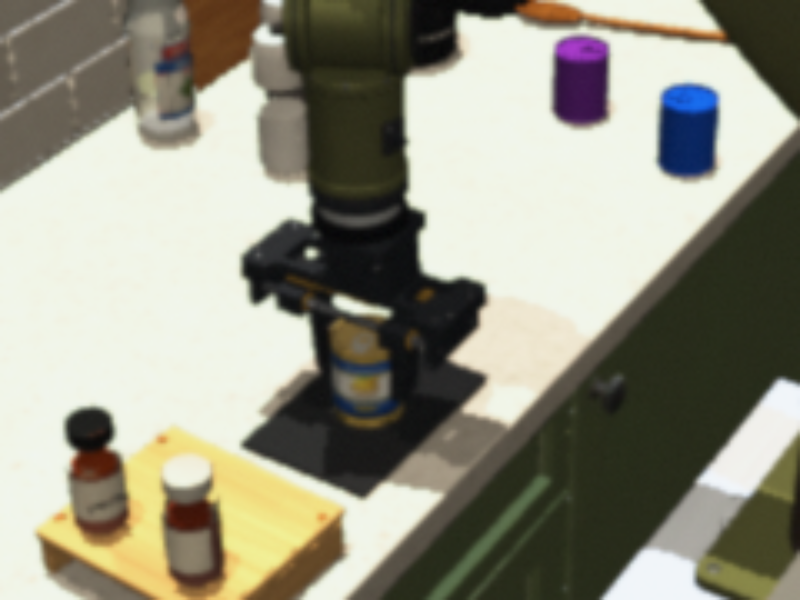

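The tin is standing on the middle of the slate, with its base at crop (368,410). Both jars are standing on the riser at (95,500) and (190,540). I'll release, retreat and check.

Run:
```python
from h import *;from cell import *
command_gripper(.08);p=read_state()["eef_pos"]
line_to([p[0],p[1],.30],feed=.12)
reach([.45,-.25,.32],down(np.pi/2));sleep(.3)
t=grab_frame("top");f=grab_frame("side");H=hsv(t);print(read_state()["time_s"])
g=((H[...,2]<145)&(H[...,1]<90)).astype(np.uint8);g[:,:252]=0
s=blob(g,(270,235));R=cv2.minAreaRect(cast(t,s[:,0],.007)[:,:2].astype(np.float32)*1000);print("slate",R,((cv2.boxPoints(R)-[417.4,196.56])@[-.0594,-.998]))
c=blob(((H[...,1]>45)&(H[...,2]>110)&(H[...,0]<40)).astype(np.uint8),tuple(map(float,proj(t,[.41,.059,.079])[0])));print("tin",cast(t,cv2.minEnclosingCircle(c)[0],.079))
cv2.imwrite("pics/p4.png",np.hstack([cv2.resize(t["image"][190:300,170:350,::-1],(400,300)),cv2.resize(f["image"][210:345,220:400,::-1],(400,300))]))
```

```text
29.6417
slate ((410.0097351074219, 59.31904602050781), (180.18678283691406, 119.13581085205078), 89.52339935302734) [230.40377548 224.31635938  44.40712832  50.49455204]
tin [[0.4100052 0.0563974 0.079    ]]
```

View pics/p4.png

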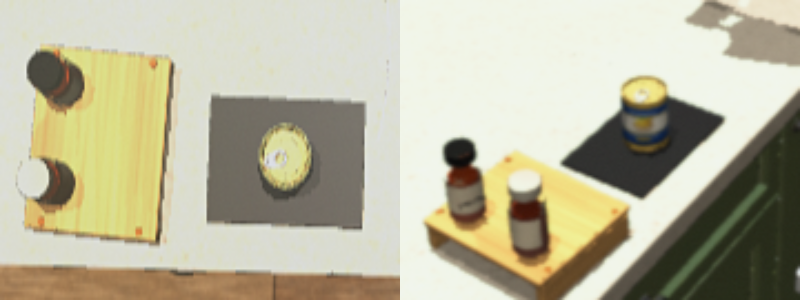

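The tin stands upright at the slate's centre (within about 3 mm), the slate is about 4 cm clear of the riser, and the jars have not moved.

```bash
python3 -c "
from cell import *
print(hand_in())"
```

```text
the job is handed in; nothing more can be done
None
```

I handed the job in at about 30 s of the 53 s: the slate lies flat about 4 cm clear of the riser's front, the tin stands upright within about 3 mm of its middle, and in the last pictures both jars stand where they were.

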